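# Clear and vent the sample dry box

## Task

Clear the lid of the dry box: stand the vial upright in the tray that already holds a vial and the squat jar upright in the tray that already holds a jar. Then take the lid by its handle, break it free of its sticky gasket and hold its front edge about 40 mm open to vent the box, never letting it fly wide open; finish while still holding it there. Leave everything else where it stands.

Things in the scene. Friction and masses are not known exactly. Their poses are not given: they have to be found in the camera images.
- vial_center (a point): the amber glass vial standing on the dry box's lid: upright cylinder 28 mm in diameter and 72 mm high over its black screw cap (cap 25 mm in diameter, the top 16 mm), about 60 g; the point is on its axis, half-way up (36 mm above its underside); z is its long axis
- jar_center (a point): the squat plastic jar standing on the dry box's lid: white, 48 mm in diameter, with a grey 50 mm lid (the top 14 mm), 50 mm high in all, about 80 g; the point is on its axis, half-way up (25 mm above its underside); z is its axis
- vial_tray: shallow open steel tray fixed to the bench, 180 x 130 x 22 mm outside (x by y by height), walls and floor 4 mm, in which one amber vial already stands. Origin under its centre on the bench, x along its 180 mm length away from the robot. The vial already in it stands in the half with positive x, about 45 mm from the centre; the half with negative x, nearer the robot, is free. The two trays look alike and may be on either side: their contents tell them apart
- jar_tray: a second tray of the same shape, size and axes, in which one squat jar already stands (in its half with positive x, about 45 mm from the centre; its half with negative x is free)
- dry_box: white sample dry box fixed to the bench, 200 x 280 mm (x by y), rim 90 mm above the bench, with a hinged aluminium lid whose top is 104 mm above the bench when shut. Origin under its centre on the bench; x points from the handle side to the hinge side (away from the robot), y along the hinge
- lid_handle (a point): middle of the steel handle bar on the lid, near the lid's front edge: round bar 12 mm thick and 110 mm long, parallel to the hinge (along the point's y), with its axis 32 mm above the lid's top, on two 10 mm posts that stand 50 mm either side of its middle. The point turns with the lid; with the lid shut it is 65 mm from the box's centre towards the robot (negative x of the box), 136 mm above the bench
- lid_hinge (a point): middle of the lid's hinge axis on the far side of the box, 92 mm above the bench; the axis is the point's y, the handle bar is 165 mm from it towards the robot and 44 mm above it when the lid is shut
- lid (a joint): angle of the lid in rad: 0 shut, growing as the handle side lifts (1.2 at most); at 0.2 the lid's front edge is 40 mm up. The 0.4 kg lid sinks shut by its weight when let go. Its sticky seal holds it shut: lifted by the handle, the resistance rises to a peak of roughly 15 N within the first 1 to 2 mm, falls to about 1 N by 7 mm, and from 30 mm on is the lid's bare weight, about 2.5 N at the handle; the seal catches again if the lid is let down
- beaker: a bystander, to be left alone: empty glass beaker, 60 mm wide, 70 mm high; origin under its centre
- tip_box: a bystander, to be left alone: grey box of pipette tips with a clear cover, 85 x 120 x 65 mm; origin under its centre
- marker: a bystander, to be left alone: white marker pen with a black cap, 130 mm long, 14 mm thick, lying along its x; origin under its middle
- forceps: a bystander, to be left alone: steel forceps, 130 mm long, 9 mm thick, lying along its x; origin under its middle
- sample_pot: a bystander, to be left alone: small lidded sample pot, 44 mm wide, 40 mm high; origin under its centre
- tray_vial: a bystander, to be left alone: the vial that already stands in the vial tray, 28 mm wide, 72 mm high; origin under its centre
- tray_jar: a bystander, to be left alone: the jar that already stands in the jar tray, 50 mm wide, 50 mm high; origin under its centre

How it is judged:
On the way, in this order (a step that is already met when the one before it is completed fails the run):
1. the vial stands in the vial tray and the jar in the jar tray, both upright and let go (x of vial_center in the frame of vial_tray between -0.086 and 0.086 m and y of vial_center in the frame of vial_tray between -0.061 and 0.061 m and z of vial_center in the frame of vial_tray between 0.035 and 0.046 m and angle between each of vial_center, jar_center's own z axis and vertical below 0.15 rad and contact force between the fingers and vial below 0.1 N and linear speed of each of vial, jar below 0.03 m/s and x of jar_center in the frame of jar_tray between -0.086 and 0.086 m and y of jar_center in the frame of jar_tray between -0.061 and 0.061 m and z of jar_center in the frame of jar_tray between 0.024 and 0.035 m and contact force between the fingers and jar below 0.1 N), for 0.2 s.
2. the lid, free of its seal, is held ajar by the gripper (value of joint lid between 0.1 and 0.3 rad and contact force between the fingers and lid above 0.2 N), for 0.3 s.
At the end, for the whole second after the job is handed in: The vial stands upright (within 0.15 rad) and at rest on the floor of the tray with the other vial, the jar likewise in the tray with the other jar, both let go; the gripper's fingers hold the lid still between 0.10 and 0.30 rad (front edge some 20 to 60 mm up) (all of step 1 and all of step 2 and velocity of joint lid between -0.1 and 0.1 rad/s); the arm keeps its last pose, push and grip.
It fails at once if the lid flies wide open (beyond 0.6 rad) (value of joint lid above 0.6 rad).
It fails at once if the lid is lifted with the vial or jar still on it (value of joint lid above 0.08 rad and (contact force between lid and vial above 0.05 N or contact force between lid and jar above 0.05 N)).
It fails at once if a bystander is moved more than 30 mm or (standing ones) knocked over (distance of any of beaker, tip_box, marker, forceps, sample_pot, tray_vial, tray_jar from where it was at the start of the episode above 0.03 m or angle between any of beaker, tip_box, sample_pot, tray_vial, tray_jar's own z axis and vertical above 0.5 rad).
It also fails if it takes over 64 s, if anything falls off the work surface, if the arm or the gripper's body presses on something with over 40 N, if the wrist force passes 120 N, or if a joint passes its speed limit or range.

## Robot

A 6-joint arm with a two-finger parallel gripper is mounted at the origin on the work surface. World frame = base frame: x ahead of the robot, y to its left, z up, the work surface at z = 0. Lengths are in m, angles in rad, forces in N, time in s.
With the tool pointing down it reaches from about 0.35 to 0.975 m from the base axis. Payload 4.9 kg.
Tool frame: the origin (TCP) lies at the very end of the fingers, on their centre line; the grasp point (between the pads) lies 19 mm behind it; x points along the fingers, y is the direction in which the jaws open and shut, and the axes are right-handed (so a half turn about x gives the same grasp; the last joint's range is limited). The gripper opens to 85 mm and grips with 20 to 120 N. Pads are 22 mm wide; open, the fingers measure 114 mm over their backs; the gripper's body (76 mm by 85 mm) begins 54 mm behind the grasp point. The pads swing forward as they close: fully open they stand 13 mm farther back than shut.
Start: joints at [-0.119, 0.053, 1.613, -0, 1.476, -0.119], TCP at [0.625, 0, 0.231] pointing down, gripper open.
Joint ranges: [-3.01, 3.01], [-1.01, 2.22], [0.06, 2.58], [-1.02, 4.17], [0.09, 2.62], [-3.14, 3.14]. Speed limits (rad/s): [2.57, 2.57, 3.14, 3.14, 3.14, 3.14].

## Interface

Orientations are given as a rotation vector (axis times angle).
In Python, from station import ctrl, get_image, calibration, finish_job, search_frame, cut_out, mark_of gives the robot as it stands. The module is installed in compiled form; this text tells all that it offers.
- The arm moves only by the tool arm_command, never from a script. Its argument "plan" is a list that holds one entry, the list of rows, each a list of 7 numbers: the shift along the tool's x, y, z in m, then the turn, a rotation vector about the tool's x, y, z in degrees, then the finger opening in m, from 0 to 0.0854. A call has 1 to 20 rows; each row shifts and turns the pose as measured when the row begins, along the tool's axes as they then stand; what a row does not reach is not made up. A row lasts 1/12 s, in which the tool goes at most 41.7 mm and 7.16 degrees, less where a joint would pass 70% of its speed; a pose out of reach is approached as far as the arm can. A call with a gripper value outside its range is refused whole. The fingers move at their own pace and stop on an object; "squeeze" is the grip in N (left out, the last holds). Time passes only in rows, so rows that do not move let the fingers close. It gives the time, the measured TCP pose, the force and the opening at its end, in the units of the state.
- ctrl.get_obs(): the state, without advancing time (a new reading comes with each control period).
- get_image(name): name is "scene" or "side" or "wrist"; returns the picture (480x640x3 uint8, red, green, blue); there is no depth.
- calibration(name): a dict with "fx", "fy", "cx", "cy" (pixels), "k1" (the pictures are not rectified: a ray, as slopes to the right and down, at radius r is drawn at 1 + k1 r^2 times it, then the intrinsics apply), "cam_to_world" (4x4, takes a point from camera to world coordinates); the wrist camera has in their place "hand_eye" (4x4, takes a point from camera to tool coordinates, whose origin is the TCP and whose axes are the tool frame's). Camera axes: x right, y down, z forward; pixel columns grow to the right and rows downward; lengths in m; the calibration is good to about 2 mm. A picture is of the moment at which its call begins: read the wrist's pose just before it. calibration takes no time and is no camera call.
- finish_job(): hands the job in, once; it reports no verdict.
Trained networks look in the newest picture that a camera, given by its name, has taken for a name from the list of things; names that differ only in an ending like _2 or _b are one class to them, and where a whole thing is asked for, a point or a joint stands for the part that bears it (a point fixed in the world has none). Each returns a list of dicts, best first, with "conf" (0 to 1); they miss things now and then, are a little off and sometimes report something else, mostly with a low value. They report only what shows in the picture. A call takes as long as a camera call.
- search_frame(camera, thing): "at" ([x, y, z] in m, in the coordinates of the camera as it stood for that picture, good to about 4 mm: the middle of the surface that is visible of it).
- cut_out(camera, thing): "mask" (480x640 bool, what is visible of it).
- mark_of(camera, thing): "at" ([x, y, z] in m, in the coordinates of the camera as it stood for that picture, good to about 4 mm: a listed point, or the origin of a listed thing).
The state is a dict: "t": time; "q": joint angles; "dq": joint speeds; "effort": joint torques, N m; "tool_pos": TCP position; "tool_rot": TCP orientation; "contact_force": force on the tool from outside, world axes, zero at the start; "wrist_torque": the same for the moment, N m; "opening": finger opening in m.
Only numpy, scipy, OpenCV 4.12 (cv2) and the standard library are available. Lean on these libraries where they do the work, as an engineer would, in place of code of your own. Each camera call takes 0.05 s, during which the arm holds its last target. There are 200 camera calls.

## Working session

There is one attempt and no reset: what is moved stays moved. The work goes in short steps, Python scripts to look and compute and a tool call to move; the robot and the scene stay as the last step left them, time stands still between calls to the robot, and variables do not carry over. Pictures are saved under pics/ and viewed, about 8 in all and at most 12, crops included, and the job is handed in when it is done.

Besides the shell and the picture viewer there is one more tool, called after "Call:" as name(argument=value, ...), one argument or row to a line, values as JSON. arm_command: Moves the arm, as the interface text tells. Its arguments: {"type":"object","properties":{"plan":{"type":"array","items":{"type":"array","items":{"type":"array","items":{"type":"number"}}}},"squeeze":{"type":"number"}},"required":["plan"]}

```bash
mkdir -p pics; cat > h.py <<'E'
import numpy as np, cv2
from station import *
from scipy.spatial.transform import Rotation as R
def T_cam(n):
    c=calibration(n)
    if n!='wrist': return np.array(c['cam_to_world'])
    o=ctrl.get_obs(); T=np.eye(4); T[:3,:3]=R.from_rotvec(o['tool_rot']).as_matrix(); T[:3,3]=o['tool_pos']
    return T@np.array(c['hand_eye'])
def W(T,p): return (T@np.append(p,1))[:3]
def save(im,n): cv2.imwrite('pics/'+n,cv2.cvtColor(im,cv2.COLOR_RGB2BGR))
def marks(cam,things,f=mark_of,k=3):
    T=T_cam(cam)
    for t in things:
        print(cam,t,[(np.round(W(T,d['at']),3).tolist(),round(d['conf'],2)) for d in f(cam,t)[:k]])
E
python3 - <<'E'
from h import *
o=ctrl.get_obs();print({k:np.round(v,3) for k,v in o.items()})
for c in('scene','side'):
    save(get_image(c),c+'0.png')
    marks(c,['vial_center','jar_center','vial_tray','jar_tray','dry_box','lid_handle','tray_vial','tray_jar','beaker','tip_box','sample_pot'])
marks('scene',['marker','forceps'])
E
```

```text
{'t': np.float64(0.0), 'q': array([-0.119,  0.053,  1.614,  0.   ,  1.476, -0.119]), 'dq': array([ 0.001,  0.   ,  0.001, -0.   , -0.001, -0.001]), 'effort': array([ 0.0000e+00, -3.9367e+01, -3.7018e+01, -0.0000e+00,  7.0000e-03,
       -0.0000e+00]), 'tool_pos': array([0.624, 0.   , 0.23 ]), 'tool_rot': array([ 1.208,  1.211, -1.211]), 'contact_force': array([-0.359, -0.065, -0.088]), 'wrist_torque': array([0.018, 0.029, 0.009]), 'opening': np.float64(0.085)}
scene vial_center [([0.614, -0.067, 0.139], 0.78)]
scene jar_center [([0.637, 0.124, 0.127], 0.92)]
scene vial_tray [([0.463, -0.352, -0.001], 0.67)]
scene jar_tray [([0.48, 0.345, -0.001], 0.89)]
scene dry_box [([0.575, 0.029, -0.003], 0.88)]
scene lid_handle [([0.517, 0.034, 0.132], 0.68)]
scene tray_vial [([0.51, -0.334, 0.005], 0.69)]
scene tray_jar [([0.53, 0.35, -0.001], 0.79), ([0.516, 0.033, 0.134], 0.54)]
scene beaker [([0.702, 0.318, -0.001], 0.91)]
scene tip_box [([0.748, -0.293, -0.001], 0.56), ([0.465, -0.35, 0.001], 0.28), ([0.636, 0.124, 0.127], 0.25)]
scene sample_pot [([0.336, 0.202, 0.002], 0.95)]
side vial_ce
[... 238 characters left out ...]
7, -0.0], 0.73)]
side jar_tray [([0.474, 0.342, 0.003], 0.82), ([0.7, 0.318, 0.003], 0.23)]
side dry_box [([0.58, 0.031, -0.001], 0.72)]
side lid_handle [([0.517, 0.032, 0.136], 0.66)]
side tray_vial [([0.509, -0.335, 0.002], 0.77)]
side tray_jar [([0.522, 0.348, 0.007], 0.74)]
side beaker [([0.745, -0.288, 0.003], 0.73), ([0.703, 0.315, 0.002], 0.64)]
side tip_box [([0.745, -0.293, -0.002], 0.88), ([0.337, 0.201, -0.001], 0.39)]
side sample_pot [([0.338, 0.201, 0.001], 0.82), ([0.459, -0.347, -0.004], 0.71), ([0.634, 0.123, 0.128], 0.19)]
scene marker [([0.777, -0.086, -0.001], 0.81)]
scene forceps [([0.779, 0.131, 0.001], 0.78), ([0.684, 0.022, 0.089], 0.52), ([0.482, 0.341, 0.001], 0.26)]
```

View pics/scene0.png

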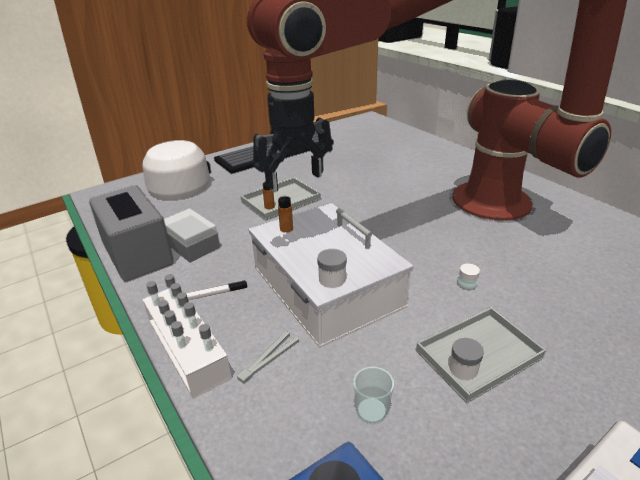

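View pics/side0.png

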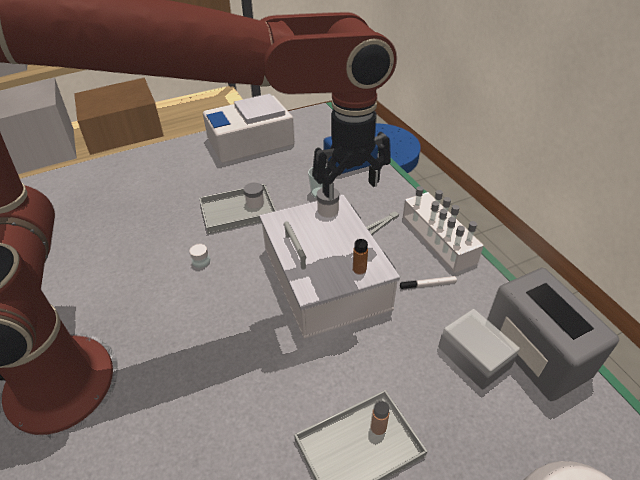

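The views agree. The vial tray is on the right (it shows in scene at about 280,197) and the jar tray on the left (480,352). The vial stands on the lid's far right (286,214) and the jar on its left (332,267). Next I'll use the wrist view, and get yaws from the masks.

```bash
cat >> h.py <<'E'
def ray_plane(cam,T,px,z):
    c=calibration(cam); K=np.array([[c['fx'],0,c['cx']],[0,c['fy'],c['cy']],[0,0,1.]])
    u=cv2.undistortPoints(np.float32(px).reshape(-1,1,2),K,np.array([c['k1'],0,0,0.]))[:,0]
    d=np.c_[u,np.ones(len(u))]@T[:3,:3].T
    return T[:3,3]+d*((z-T[2,3])/d[:,2])[:,None]
def yaw_of(cam,thing,z):
    T=T_cam(cam); r=cut_out(cam,thing)
    if not r: print(cam,thing,'none');return
    ys,xs=np.nonzero(r[0]['mask']); P=ray_plane(cam,T,np.c_[xs,ys],z)[:,:2].astype(np.float32)
    (c,s,a)=cv2.minAreaRect(P*1000); print(cam,thing,round(r[0]['conf'],2),'rect c',np.round(c),'size',np.round(s),'ang',round(a,1))
E
python3 - <<'E'
from h import *
save(get_image('wrist'),'w0.png')
marks('wrist',['vial_center','jar_center','lid_handle','dry_box'])
get_image('scene');
for t,z in(('vial_tray',.011),('jar_tray',.011)): yaw_of('scene',t,z)
get_image('side')
for t,z in(('vial_tray',.011),('jar_tray',.011)): yaw_of('side',t,z)
print(ray_plane('scene',T_cam('scene'),[(338,213),(369,241)],.136))
print(ray_plane('side',T_cam('side'),[(286,224),(301,262)],.136))
print(T_cam('wrist')[:3,3])
E
```

```text
wrist vial_center [([0.606, -0.07, 0.137], 0.72)]
wrist jar_center [([0.633, 0.123, 0.127], 0.92)]
wrist lid_handle [([0.518, 0.039, 0.136], 0.89)]
wrist dry_box [([0.58, 0.03, -0.006], 0.63)]
scene vial_tray 0.74 rect c [ 462. -353.] size [203. 171.] ang 1.1
scene jar_tray 0.58 rect c [477. 342.] size [145. 200.] ang 84.3
side vial_tray 0.74 rect c [ 463. -350.] size [186. 139.] ang 2.1
side jar_tray 0.77 rect c [475. 342.] size [159. 182.] ang 83.4
[[ 0.51986446 -0.01171863  0.136     ]
 [ 0.53617127  0.10539612  0.136     ]]
[[ 0.51746313  0.08451328  0.136     ]
 [ 0.50136007 -0.03169985  0.136     ]]
[0.62497424 0.08034658 0.3729045 ]
```

View pics/w0.png

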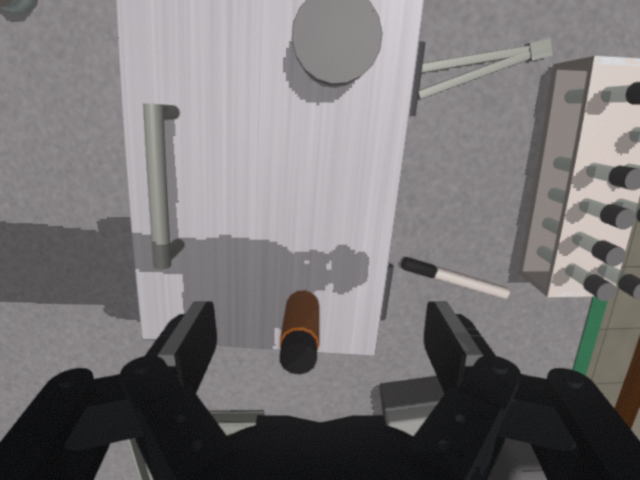

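The wrist view shows the handle bar from (154,104) to (162,267), the jar lid centred at (337,37) and the vial's cap top near (298,352). I'll turn these into positions.

```bash
python3 - <<'E'
from h import *
T=T_cam('wrist')
P=ray_plane('wrist',T,[(154,104),(162,267)],.140);d=P[0]-P[1];print(P,np.degrees(np.arctan2(-d[0],d[1])),np.linalg.norm(d))
print(ray_plane('wrist',T,[(337,37)],.154),ray_plane('wrist',T,[(298,352)],.176))
print(R.from_rotvec(ctrl.get_obs()['tool_rot']).as_matrix().round(3))
E
```

```text
[[ 0.52341141  0.08736179  0.14      ]
 [ 0.51452882 -0.02072714  0.14      ]] -4.697924090898639 0.10845328517491791
[[0.63423715 0.12117264 0.154     ]] [[ 0.61108356 -0.06385783  0.176     ]]
[[-0.  1.  0.]
 [-0.  0. -1.]
 [-1. -0.  0.]]
```

Call:
arm_command(
  plan=[
    [[0, -0.007, 0.033, 0, 0, 0, 0.085], [0, -0.007, 0.033, 0, 0, 0, 0.085], [0, 0, 0, 0, 0, 0, 0.085], [0.03, 0, 0, 0, 0, 0, 0.085], [0.03, 0, 0, 0, 0, 0, 0.085], [0.025, 0, 0, 0, 0, 0, 0.085], [0.013, 0, 0, 0, 0, 0, 0.085], [0, 0, 0, 0, 0, 0, 0.085]],
  ],
  squeeze=30,
)

```text
t: 2.52
tool_pos: [0.6138, -0.0681, 0.1342]
tool_rot: [1.213, 1.202, -1.203]
contact_force: [-1.5, -0.8, -1.0]
opening: 0.0847
```

```bash
python3 - <<'E'
from h import *
print(ctrl.get_obs()['tool_pos'])
get_image('scene');marks('scene',['vial_center']);get_image('side');marks('side',['vial_center']); save(get_image('wrist'),'w1.png');marks('wrist',['vial_center'])
E
```

```text
[ 0.61378713 -0.06810769  0.13418369]
scene vial_center [([0.613, -0.07, 0.141], 0.92)]
side vial_center [([0.338, 0.202, -0.0], 0.43), ([0.513, 0.03, 0.134], 0.3)]
wrist vial_center [([0.606, -0.071, 0.139], 0.98)]
```

View pics/w1.png

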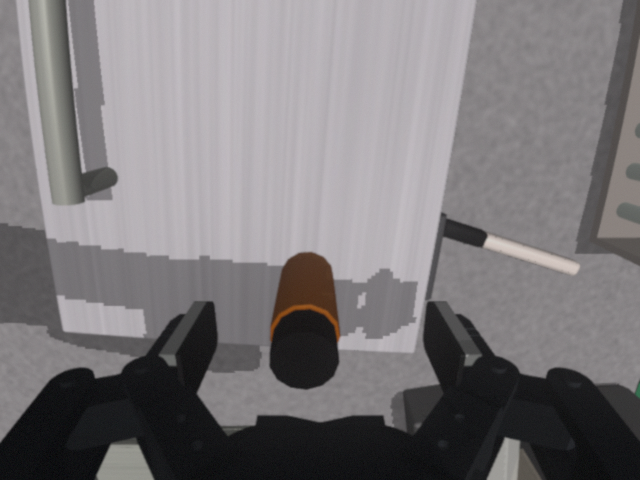

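The vial is between the fingers, about 4 mm toward the robot (cap at 305,352 against a finger midline near 320). I'll shift, lower 8 mm and close.

Call:
arm_command(
  plan=[
    [[0.008, -0.005, 0, 0, 0, 0, 0.085], [0, 0, 0, 0, 0, 0, 0.02], [0, 0, 0, 0, 0, 0, 0.02], [0, 0, 0, 0, 0, 0, 0.02], [0, 0, 0, 0, 0, 0, 0.02], [0, 0, 0, 0, 0, 0, 0.02], [0, 0, 0, 0, 0, 0, 0.02], [0, 0, 0, 0, 0, 0, 0.02], [0, 0, 0, 0, 0, 0, 0.02], [0, 0, 0, 0, 0, 0, 0.02]],
  ],
  squeeze=30,
)

```text
t: 3.65
tool_pos: [0.6137, -0.0692, 0.1356]
tool_rot: [1.217, 1.188, -1.193]
contact_force: [0.1, -0.3, 0.7]
opening: 0.0272
```

Call:
arm_command(
  plan=[
    [[-0.025, 0, 0, 0, 0, 0, 0.02], [-0.025, 0, 0, 0, 0, 0, 0.02], [-0.025, 0, 0, 0, 0, 0, 0.02], [0, -0.019, 0.028, 0, 0, 0, 0.02], [0, -0.019, 0.028, 0, 0, 0, 0.02], [0, -0.019, 0.028, 0, 0, 0, 0.02], [0, -0.019, 0.028, 0, 0, 0, 0.02], [0, -0.019, 0.028, 0, 0, 0, 0.02], [0, -0.019, 0.028, 0, 0, 0, 0.02], [0, -0.019, 0.028, 0, 0, 0, 0.02], [0, -0.019, 0.028, 0, 0, 0, 0.02], [0, -0.019, 0.028, 0, 0, 0, 0.02], [0, -0.019, 0.028, 0, 0, 0, 0.02], [0, 0, 0, 0, 0, 0, 0.02]],
  ],
)

```text
t: 4.82
tool_pos: [0.4146, -0.3594, 0.2095]
tool_rot: [1.209, 1.19, -1.188]
contact_force: [-0.2, 0.2, -0.1]
opening: 0.0271
```

```bash
cat >> h.py <<'E'
def togo(p,yaw=0.):
    """shift in tool axes to reach world TCP p, and turn (deg, tool axes) to tool pointing down with jaws at yaw deg from world x"""
    o=ctrl.get_obs(); A=R.from_rotvec(o['tool_rot'])
    B=R.from_euler('z',yaw,degrees=True)*R.from_matrix([[0,1,0],[0,0,-1],[-1,0,0]])
    print('pos',o['tool_pos'].round(4),'shift',A.inv().apply(np.array(p)-o['tool_pos']).round(4),'turn',(A.inv()*B).as_rotvec(degrees=True).round(2),'F',o['contact_force'].round(1),'open',round(float(o['opening']),4),'t',o['t'])
E
python3 - <<'E'
from h import *
get_image('wrist');marks('wrist',['vial_center','vial_tray','tray_vial']);get_image('scene');marks('scene',['vial_center']);get_image('side');marks('side',['vial_center','vial_tray','tray_vial'])
togo((.42,-.353,.12))
E
```

```text
wrist vial_center [([0.411, -0.359, 0.214], 0.71)]
wrist vial_tray [([0.464, -0.353, -0.002], 0.8)]
wrist tray_vial [([0.513, -0.33, -0.0], 0.98)]
scene vial_center [([0.42, -0.355, 0.212], 0.83)]
side vial_center [([0.411, -0.351, 0.219], 0.82)]
side vial_tray [([0.459, -0.35, -0.001], 0.79)]
side tray_vial [([0.474, 0.342, 0.002], 0.7), ([0.508, -0.334, 0.002], 0.57)]
pos [ 0.4182 -0.3547  0.2096] shift [ 0.0897 -0.0005 -0.0021] turn [ 0.9   0.29 -1.47] F [-1.3 -0.2 -0.5] open 0.0272 t 5.3167
```

Call:
arm_command(
  plan=[
    [[0.03, 0, 0, 0.9, 0.3, -1.5, 0.02], [0.03, 0, 0, 0, 0, 0, 0.02], [0.03, 0, 0, 0, 0, 0, 0.02], [0.03, 0, 0, 0, 0, 0, 0.02], [0.025, 0, 0, 0, 0, 0, 0.02], [0.01, 0, 0, 0, 0, 0, 0.02], [0, 0, 0, 0, 0, 0, 0.02]],
  ],
)

```text
t: 5.9
tool_pos: [0.4245, -0.3551, 0.0541]
tool_rot: [1.202, 1.202, -1.204]
contact_force: [-0.0, 0.5, -1.2]
opening: 0.0272
```

```bash
python3 - <<'E'
from h import *
togo((.42,-.353,.0365))
E
```

```text
pos [ 0.4245 -0.3551  0.0541] shift [ 0.0175 -0.0046 -0.0023] turn [ 0.32  0.45 -0.35] F [-0.   0.5 -1.2] open 0.0272 t 5.9
```

Call:
arm_command(
  plan=[
    [[0.008, 0, 0, 0.3, 0.4, -0.3, 0.02], [0.006, 0, 0, 0, 0, 0, 0.02], [0.003, 0, 0, 0, 0, 0, 0.02], [0.002, 0, 0, 0, 0, 0, 0.02], [0, 0, 0, 0, 0, 0, 0.02]],
  ],
)

```text
t: 6.32
tool_pos: [0.4276, -0.3575, 0.0386]
tool_rot: [1.207, 1.201, -1.207]
contact_force: [0.4, -1.2, -0.6]
opening: 0.027
```

```bash
python3 - <<'E'
from h import *
togo((.42,-.353,.0355))
get_image('side');marks('side',['vial_center'])
togo((.42,-.353,.0355))
E
```

```text
pos [ 0.4276 -0.3575  0.0386] shift [ 0.003  -0.0076 -0.0045] turn [ 0.05  0.33 -0.32] F [ 0.4 -1.2 -0.6] open 0.027 t 6.3167
side vial_center [([0.418, -0.357, 0.044], 0.58), ([0.749, -0.29, -0.0], 0.37)]
pos [ 0.4278 -0.3577  0.039 ] shift [ 0.0034 -0.0078 -0.0047] turn [ 0.05  0.37 -0.35] F [-0.3 -0.5 -0.8] open 0.0273 t 6.4167
```

Call:
arm_command(
  plan=[
    [[0.002, 0, 0, 0, 0.3, -0.3, 0.02], [0.002, 0, 0, 0, 0, 0, 0.02], [0, 0, 0, 0, 0, 0, 0.02]],
  ],
)

```text
t: 6.67
tool_pos: [0.4286, -0.3587, 0.0365]
tool_rot: [1.208, 1.206, -1.208]
contact_force: [1.2, -0.0, -0.8]
opening: 0.0272
```

Call:
arm_command(
  plan=[
    [[0.0025, 0, 0, 0, 0, 0, 0.02], [0.002, 0, 0, 0, 0, 0, 0.02], [0, 0, 0, 0, 0, 0, 0.02]],
  ],
)

```text
t: 6.92
tool_pos: [0.4291, -0.3604, 0.0362]
tool_rot: [1.205, 1.205, -1.209]
contact_force: [0.8, 0.3, -0.6]
opening: 0.0271
```

Call:
arm_command(
  plan=[
    [[0.003, 0, 0, 0, 0, 0, 0.02], [0.003, 0, 0, 0, 0, 0, 0.02]],
  ],
)

```text
t: 7.08
tool_pos: [0.4298, -0.3623, 0.035]
tool_rot: [1.203, 1.204, -1.211]
contact_force: [-6.3, 5.6, 21.7]
opening: 0.0271
```

Contact with the tray floor: 22 N upward. I'll ease off and release.

Call:
arm_command(
  plan=[
    [[-0.001, 0, 0, 0, 0, 0, 0.027], [0, 0, 0, 0, 0, 0, 0.035], [0, 0, 0, 0, 0, 0, 0.045], [0, 0, 0, 0, 0, 0, 0.05], [0, 0, 0, 0, 0, 0, 0.05], [0, 0, 0, 0, 0, 0, 0.05]],
  ],
)

```text
t: 7.58
tool_pos: [0.43, -0.3625, 0.0355]
tool_rot: [1.203, 1.203, -1.21]
contact_force: [-0.1, 0.8, 0.4]
opening: 0.0501
```

```bash
python3 - <<'E'
from h import *
togo((.42,-.353,.22))
get_image('side');marks('side',['vial_center']); save(get_image('wrist'),'w2.png');marks('wrist',['vial_center'])
E
```

```text
pos [ 0.43   -0.3625  0.0355] shift [-0.1846 -0.0097 -0.0081] turn [ 0.1   0.45 -0.1 ] F [-0.1  0.8  0.4] open 0.0501 t 7.5833
side vial_center [([0.425, -0.362, 0.043], 0.95)]
wrist vial_center [([0.427, -0.366, 0.039], 0.89)]
```

View pics/w2.png

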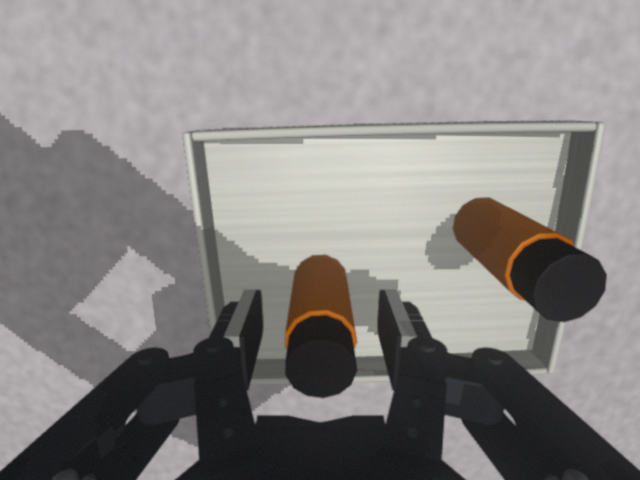

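The vial stands upright in the vial tray, between the opened fingers. Next I'll rise, turn 90° and go to the jar.

Call:
arm_command(
  plan=[
    [[-0.025, 0, 0, 0, 0, 0, 0.05], [-0.025, 0, 0, 0, 0, 0, 0.05], [-0.025, 0, 0, 0, 0, 0, 0.05], [-0.025, 0, 0, 0, 0, 0, 0.05], [-0.007, 0, 0, 7, 0, 0, 0.085], [-0.007, 0, 0, 7, 0, 0, 0.085], [-0.007, 0, 0, 7, 0, 0, 0.085], [-0.007, 0, 0, 7, 0, 0, 0.085], [-0.007, 0, 0, 7, 0, 0, 0.085], [-0.007, 0, 0, 7, 0, 0, 0.085], [-0.007, 0, 0, 7, 0, 0, 0.085], [-0.007, 0, 0, 7, 0, 0, 0.085], [-0.007, 0, 0, 7, 0, 0, 0.085], [-0.007, 0, 0, 7, 0, 0, 0.085], [-0.007, 0, 0, 7, 0, 0, 0.085], [-0.007, 0, 0, 7, 0, 0, 0.085], [-0.007, 0, 0, 7, 0, 0, 0.085], [0, 0, 0, 0, 0, 0, 0.085]],
  ],
)

```text
t: 9.28
tool_pos: [0.4287, -0.3598, 0.2343]
tool_rot: [-2.195, 0.069, 2.195]
contact_force: [0.1, -0.4, 1.2]
opening: 0.0852
```

```bash
python3 - <<'E'
from h import *
print(R.from_rotvec(ctrl.get_obs()['tool_rot']).as_matrix().round(2), ctrl.get_obs()['q'].round(2))
togo((.634,.122,.22),-90)
E
```

```text
[[-0.   -0.06 -1.  ]
 [-0.01 -1.    0.06]
 [-1.    0.01 -0.  ]] [-0.83 -0.11  1.76 -0.    1.48  0.8 ]
pos [ 0.4287 -0.3598  0.2343] shift [ 0.0115 -0.4928 -0.1774] turn [-3.28  0.   -0.32] F [ 0.1 -0.4  1.2] open 0.0852 t 9.2833
```

Call:
arm_command(
  plan=[
    [[0, 0, 0, -3.3, 0, -0.3, 0.085], [0, -0.034, -0.0147, 0, 0, 0, 0.085], [0, -0.034, -0.0147, 0, 0, 0, 0.085], [0, -0.034, -0.0147, 0, 0, 0, 0.085], [0, -0.034, -0.0147, 0, 0, 0, 0.085], [0, -0.034, -0.0147, 0, 0, 0, 0.085], [0, -0.034, -0.0147, 0, 0, 0, 0.085], [0, -0.034, -0.0147, 0, 0, 0, 0.085], [0, -0.034, -0.0147, 0, 0, 0, 0.085], [0, -0.034, -0.0147, 0, 0, 0, 0.085], [0, -0.034, -0.0147, 0, 0, 0, 0.085], [0, -0.034, -0.0147, 0, 0, 0, 0.085], [0, -0.034, -0.0147, 0, 0, 0, 0.085], [0, -0.034, -0.0147, 0, 0, 0, 0.085], [0, -0.034, -0.0147, 0, 0, 0, 0.085], [0, 0, 0, 0, 0, 0, 0.085]],
  ],
)

```text
t: 10.62
tool_pos: [0.6281, 0.1419, 0.2254]
tool_rot: [2.193, 0.054, -2.199]
contact_force: [-0.1, -0.6, -0.4]
opening: 0.0851
```

```bash
python3 - <<'E'
from h import *
togo((.634,.122,.12),-90)
im=get_image('wrist');marks('wrist',['jar_center']); save(im,'w3.png')
get_image('side');marks('side',['jar_center','vial_center'])
E
```

```text
pos [0.6281 0.1419 0.2254] shift [ 0.1054  0.0201 -0.0052] turn [ 2.83  0.17 -0.04] F [-0.1 -0.6 -0.4] open 0.0851 t 10.6167
wrist jar_center [([0.634, 0.117, 0.127], 0.84)]
side jar_center [([0.634, 0.122, 0.129], 0.93)]
side vial_center [([0.423, -0.362, 0.04], 0.66)]
```

Call:
arm_command(
  plan=[
    [[0, 0.021, -0.006, 2.8, 0, 0, 0.085], [0, 0, 0, 0, 0, 0, 0.085], [0.025, 0, 0, 0, 0, 0, 0.085], [0.025, 0, 0, 0, 0, 0, 0.085], [0.025, 0, 0, 0, 0, 0, 0.085], [0.02, 0, 0, 0, 0, 0, 0.085], [0, 0, 0, 0, 0, 0, 0.085]],
  ],
)

```text
t: 11.45
tool_pos: [0.635, 0.1045, 0.1333]
tool_rot: [-2.221, 0.022, 2.207]
contact_force: [-0.4, -0.8, -0.1]
opening: 0.085
```

```bash
python3 - <<'E'
from h import *
togo((.634,.121,.113),-90)
E
```

```text
pos [0.635  0.1045 0.1333] shift [ 0.0203 -0.0166  0.0014] turn [-0.99 -0.36 -0.15] F [-0.4 -0.8 -0.1] open 0.085 t 11.45
```

Call:
arm_command(
  plan=[
    [[0, -0.009, 0, -0.5, 0, 0, 0.085], [0, -0.007, 0, 0, 0, 0, 0.085], [0, 0, 0, 0, 0, 0, 0.085], [0, 0, 0, 0, 0, 0, 0.085]],
  ],
)

```text
t: 11.78
tool_pos: [0.6358, 0.1202, 0.1367]
tool_rot: [-2.228, 0.013, 2.207]
contact_force: [0.6, 0.4, -0.5]
opening: 0.085
```

```bash
python3 - <<'E'
from h import *
get_image('wrist');marks('wrist',['jar_center'])
get_image('scene');marks('scene',['jar_center'])
togo((.634,.121,.113),-90)
E
```

```text
wrist jar_center [([0.633, 0.123, 0.128], 0.82)]
scene jar_center [([0.641, 0.125, 0.13], 0.78)]
pos [0.6357 0.1198 0.1362] shift [ 0.0232 -0.0012  0.0019] turn [-0.59 -0.49 -0.11] F [ 1.1 -0.   0.3] open 0.0851 t 11.9833
```

Jar not disturbed, and the tool is now centred. Lower and grip.

Call:
arm_command(
  plan=[
    [[0.01, -0.002, 0, -0.5, -0.5, 0, 0.085], [0.009, 0, 0, 0, 0, 0, 0.085], [0.004, 0, 0, 0, 0, 0, 0.085], [0, 0, 0, 0, 0, 0, 0.085], [0, 0, 0, 0, 0, 0, 0.085]],
  ],
)

```text
t: 12.4
tool_pos: [0.6358, 0.1218, 0.1106]
tool_rot: [2.219, -0.003, -2.222]
contact_force: [-0.1, 0.3, 0.2]
opening: 0.085
```

Call:
arm_command(
  plan=[
    [[0, 0, 0, 0, 0, 0, 0.04], [0, 0, 0, 0, 0, 0, 0.04], [0, 0, 0, 0, 0, 0, 0.04], [0, 0, 0, 0, 0, 0, 0.04], [0, 0, 0, 0, 0, 0, 0.04], [0, 0, 0, 0, 0, 0, 0.04], [0, 0, 0, 0, 0, 0, 0.04]],
  ],
  squeeze=30,
)

```text
t: 12.98
tool_pos: [0.6356, 0.1216, 0.1102]
tool_rot: [2.219, -0.003, -2.223]
contact_force: [0.0, 1.3, -1.1]
opening: 0.0491
```

Call:
arm_command(
  plan=[
    [[-0.025, 0, 0, 0, 0, 0, 0.04], [-0.03, 0, 0, 0, 0, 0, 0.04], [-0.03, 0, 0, 0, 0, 0, 0.04], [0, -0.022, 0.02, 0, 0, 0, 0.04], [0, -0.022, 0.02, 0, 0, 0, 0.04], [0, -0.022, 0.02, 0, 0, 0, 0.04], [0, -0.022, 0.02, 0, 0, 0, 0.04], [0, -0.022, 0.02, 0, 0, 0, 0.04], [0, -0.022, 0.02, 0, 0, 0, 0.04], [0, -0.022, 0.02, 0, 0, 0, 0.04], [0, -0.022, 0.02, 0, 0, 0, 0.04], [0, -0.022, 0.02, 0, 0, 0, 0.04], [0, -0.022, 0.02, 0, 0, 0, 0.04], [0, 0, 0, 0, 0, 0, 0.04], [0, 0, 0, 0, 0, 0, 0.04], [0, 0, 0, 0, 0, 0, 0.04]],
  ],
)

```text
t: 14.32
tool_pos: [0.427, 0.3507, 0.1997]
tool_rot: [-2.218, 0.004, 2.22]
contact_force: [-0.4, -0.5, -2.1]
opening: 0.0491
```

```bash
python3 - <<'E'
from h import *
get_image('wrist');marks('wrist',['jar_center','jar_tray','tray_jar'])
get_image('scene');marks('scene',['jar_center','jar_tray','tray_jar'])
togo((.434,.345,.014),-90)
E
```

```text
wrist jar_center [([0.426, 0.35, 0.215], 0.78)]
wrist jar_tray [([0.478, 0.342, -0.002], 0.97)]
wrist tray_jar [([0.525, 0.348, 0.006], 0.75), ([0.427, 0.354, 0.217], 0.26)]
scene jar_center [([0.428, 0.354, 0.218], 0.58)]
scene jar_tray [([0.48, 0.341, -0.0], 0.74), ([0.778, -0.088, 0.0], 0.63)]
scene tray_jar [([0.528, 0.35, -0.001], 0.86)]
pos [0.4276 0.3501 0.1996] shift [ 0.1856  0.0051 -0.0066] turn [-0.34  0.05  0.02] F [-0.5 -0.  -1.5] open 0.049 t 14.7167
```

Call:
arm_command(
  plan=[
    [[0.02, 0.006, -0.008, -0.3, 0, 0, 0.04], [0.03, 0, 0, 0, 0, 0, 0.04], [0.03, 0, 0, 0, 0, 0, 0.04], [0.03, 0, 0, 0, 0, 0, 0.04], [0.03, 0, 0, 0, 0, 0, 0.04], [0.02, 0, 0, 0, 0, 0, 0.04], [0.01, 0, 0, 0, 0, 0, 0.04], [0, 0, 0, 0, 0, 0, 0.04], [0, 0, 0, 0, 0, 0, 0.04]],
  ],
)

```text
t: 15.47
tool_pos: [0.442, 0.3441, 0.0277]
tool_rot: [-2.225, -0.0, 2.208]
contact_force: [0.3, -0.2, -0.7]
opening: 0.0491
```

```bash
python3 - <<'E'
from h import *
togo((.436,.343,.0105),-90)
E
```

```text
pos [0.442  0.3441 0.0277] shift [0.0171 0.0012 0.0061] turn [-0.29 -0.45  0.31] F [ 0.3 -0.2 -0.7] open 0.0491 t 15.4667
```

Call:
arm_command(
  plan=[
    [[0.007, 0, 0.004, -0.3, -0.4, 0.3, 0.04], [0.005, 0, 0, 0, 0, 0, 0.04], [0.002, 0, 0, 0, 0, 0, 0.04], [0, 0, 0, 0, 0, 0, 0.04]],
  ],
)

```text
t: 15.8
tool_pos: [0.4411, 0.3461, 0.0177]
tool_rot: [-2.228, -0.005, 2.211]
contact_force: [-0.5, 0.2, -1.1]
opening: 0.049
```

Call:
arm_command(
  plan=[
    [[0.002, 0, 0, 0, 0, 0, 0.04], [0.002, 0, 0, 0, 0, 0, 0.04]],
  ],
)

```text
t: 15.97
tool_pos: [0.4425, 0.347, 0.0154]
tool_rot: [-2.231, -0.008, 2.207]
contact_force: [0.3, -0.2, -1.1]
opening: 0.0489
```

Call:
arm_command(
  plan=[
    [[0.003, 0, 0, 0, -0.5, 0.2, 0.04], [0.003, 0, 0, 0, 0, 0, 0.04]],
  ],
)

```text
t: 16.13
tool_pos: [0.4433, 0.3476, 0.0102]
tool_rot: [-2.224, -0.005, 2.216]
contact_force: [0.8, 0.1, 0.8]
opening: 0.0492
```

Call:
arm_command(
  plan=[
    [[0.002, 0, 0, 0, 0, 0, 0.04], [0.001, 0, 0, 0, 0, 0, 0.04]],
  ],
)

```text
t: 16.3
tool_pos: [0.4442, 0.348, 0.0101]
tool_rot: [-2.224, -0.004, 2.218]
contact_force: [-1.1, -0.7, 2.9]
opening: 0.0491
```

Light contact at the expected height, so I'll release and look.

Call:
arm_command(
  plan=[
    [[0, 0, 0, 0, 0, 0, 0.055], [0, 0, 0, 0, 0, 0, 0.062], [0, 0, 0, 0, 0, 0, 0.062], [0, 0, 0, 0, 0, 0, 0.062], [0, 0, 0, 0, 0, 0, 0.062], [-0.02, 0, 0, 0, 0, 0, 0.062], [-0.03, 0, 0, 0, 0, 0, 0.062], [-0.03, 0, 0, 0, 0, 0, 0.062], [-0.03, 0, 0, 0, 0, 0, 0.062], [-0.03, 0, 0, 0, 0, 0, 0.062], [-0.03, 0, 0, 0, 0, 0, 0.062], [-0.03, 0, 0, 0, 0, 0, 0.062], [0, 0, 0, 0, 0, 0, 0.062]],
  ],
)

```text
t: 17.38
tool_pos: [0.441, 0.3458, 0.2131]
tool_rot: [2.212, -0.003, -2.227]
contact_force: [1.2, 0.4, 1.4]
opening: 0.062
```

```bash
python3 - <<'E'
from h import *
im=get_image('wrist');save(im,'w4.png');marks('wrist',['jar_center','jar_tray'])
get_image('scene');marks('scene',['jar_center','lid_handle'])
togo((.519,.034,.21),-4.7)
E
```

```text
wrist jar_center [([0.441, 0.349, 0.024], 0.88)]
wrist jar_tray [([0.48, 0.342, -0.0], 0.77)]
scene jar_center [([0.444, 0.35, 0.029], 0.82), ([0.51, -0.334, 0.002], 0.65)]
scene lid_handle [([0.514, 0.035, 0.137], 0.93)]
pos [0.4369 0.3433 0.2028] shift [-0.0054  0.3095 -0.0817] turn [-85.25   1.45   0.36] F [-0.2 -0.7  0.1] open 0.062 t 17.6833
```

View pics/w4.png

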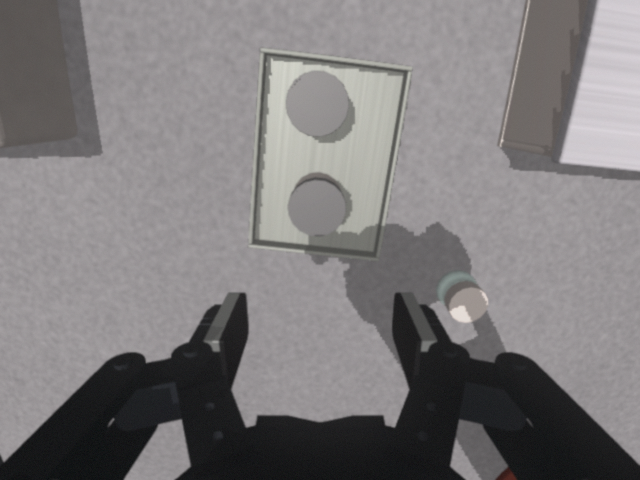

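Both jars stand upright in the jar tray. Next I'll go to the handle and turn back to a jaw yaw of -4.7°.

Call:
arm_command(
  plan=[
    [[0, 0.031, -0.008, 0, 1.4, 0, 0.062], [0, 0.031, -0.008, 0, 0, 0, 0.062], [0, 0.031, -0.008, 0, 0, 0, 0.062], [0, 0.031, -0.008, 0, 0, 0, 0.062], [0, 0.031, -0.008, 0, 0, 0, 0.062], [0, 0.031, -0.008, 0, 0, 0, 0.062], [0, 0.031, -0.008, 0, 0, 0, 0.062], [0, 0.031, -0.008, 0, 0, 0, 0.062], [0, 0.031, -0.008, 0, 0, 0, 0.062], [0, 0.026, -0.008, 0, 0, 0, 0.062], [0, 0, 0, 0, 0, 0, 0.06], [0, 0, 0, 0, 0, 0, 0.06]],
  ],
)

```text
t: 18.68
tool_pos: [0.5103, 0.0244, 0.1837]
tool_rot: [2.177, -0.012, -2.244]
contact_force: [-0.2, -0.4, 0.6]
opening: 0.0602
```

Call:
arm_command(
  plan=[
    [[0, 0, 0, -7, 0, 0, 0.06], [0, 0, 0, -7, 0, 0, 0.06], [0, 0, 0, -7, 0, 0, 0.06], [0, 0, 0, -7, 0, 0, 0.06], [0, 0, 0, -7, 0, 0, 0.06], [0, 0, 0, -7, 0, 0, 0.06], [0, 0, 0, -7, 0, 0, 0.06], [0, 0, 0, -7, 0, 0, 0.06], [0, 0, 0, -7, 0, 0, 0.06], [0, 0, 0, -7, 0, 0, 0.06], [0, 0, 0, -7, 0, 0, 0.06], [0, 0, 0, -7, 0, 0, 0.06], [0, 0, 0, 0, 0, 0, 0.06], [0, 0, 0, 0, 0, 0, 0.06]],
  ],
)

```text
t: 19.85
tool_pos: [0.4983, 0.0397, 0.1666]
tool_rot: [1.216, 1.215, -1.303]
contact_force: [-0.4, -0.1, -0.9]
opening: 0.0603
```

```bash
python3 - <<'E'
from h import *
im=get_image('wrist');save(im,'w5.png');marks('wrist',['lid_handle'])
get_image('side');marks('side',['lid_handle','jar_center','vial_center'])
togo((.519,.034,.20),-4.7)
E
```

```text
wrist lid_handle [([0.518, 0.035, 0.135], 0.77)]
side lid_handle [([0.512, 0.034, 0.136], 0.97)]
side jar_center [([0.444, 0.349, 0.029], 0.79)]
side vial_center [([0.439, 0.35, 0.032], 0.53)]
pos [0.499  0.0388 0.1675] shift [-0.0335  0.0184  0.004 ] turn [1.28 0.85 3.28] F [ 0.9 -0.6 -0.8] open 0.06 t 20.15
```

View pics/w5.png

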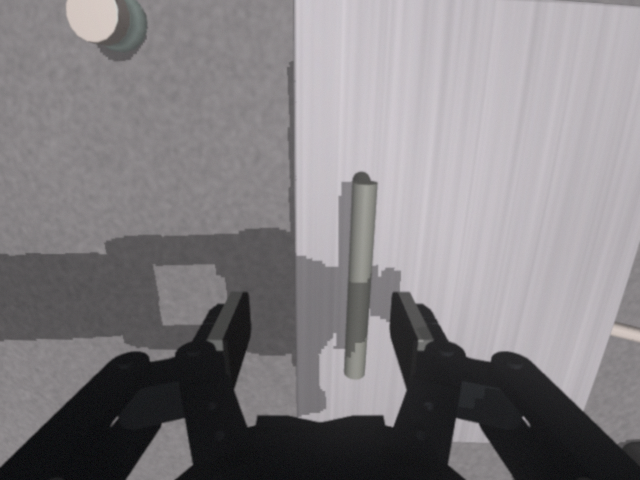

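The bar runs from (367,182) to (355,372), between the fingers but to the right of centre. I'll refine it.

```bash
python3 - <<'E'
from h import *
P=ray_plane('wrist',T_cam('wrist'),[(366,183),(355,374)],.140);d=P[0]-P[1];print(P,P.mean(0),np.degrees(np.arctan2(-d[0],d[1])),np.linalg.norm(d))
togo((.517,.034,.17),-5)
E
```

```text
[[ 0.52172842  0.08723164  0.14      ]
 [ 0.51376726 -0.02070724  0.14      ]] [0.51774784 0.0332622  0.14      ] -4.218280366692536 0.10823207694760044
pos [0.499  0.0388 0.1675] shift [-0.0035  0.0181  0.0037] turn [1.58 0.85 3.28] F [ 0.9 -0.6 -0.8] open 0.06 t 20.15
```

Call:
arm_command(
  plan=[
    [[0, 0.009, 0.003, 1.2, 0.8, 3.2, 0.06], [0, 0.009, 0.002, 0, 0, 0, 0.06], [0, 0, 0, 0, 0, 0, 0.06], [0, 0, 0, 0, 0, 0, 0.06]],
  ],
)

```text
t: 20.48
tool_pos: [0.5178, 0.032, 0.1676]
tool_rot: [1.27, 1.169, -1.271]
contact_force: [0.4, -0.3, -0.2]
opening: 0.0601
```

```bash
python3 - <<'E'
from h import *
togo((.5177,.034,.119),-4.5)
E
```

```text
pos [0.5178 0.032  0.1676] shift [ 0.0486 -0.0002 -0.002 ] turn [-0.27  0.03  0.03] F [ 0.4 -0.3 -0.2] open 0.0601 t 20.4833
```

Call:
arm_command(
  plan=[
    [[0.02, 0, 0, 0, 0, 0, 0.06], [0.016, 0, 0, 0, 0, 0, 0.06], [0.009, 0, 0, 0, 0, 0, 0.06], [0.003, 0, 0, 0, 0, 0, 0.06], [0, 0, 0, 0, 0, 0, 0.06], [0, 0, 0, 0, 0, 0, 0.06]],
  ],
)

```text
t: 20.98
tool_pos: [0.5196, 0.0318, 0.1198]
tool_rot: [1.269, 1.169, -1.272]
contact_force: [0.1, 0.1, 0.4]
opening: 0.0598
```

```bash
python3 - <<'E'
from h import *
togo((.5177,.034,.119),-4.5)
E
```

```text
pos [0.5196 0.0318 0.1198] shift [ 0.0008 -0.0021 -0.002 ] turn [-0.28  0.06  0.06] F [0.1 0.1 0.4] open 0.0598 t 20.9833
```

Call:
arm_command(
  plan=[
    [[0, -0.002, 0, 0, 0, 0, 0.03], [0, 0, 0, 0, 0, 0, 0.005], [0, 0, 0, 0, 0, 0, 0.005], [0, 0, 0, 0, 0, 0, 0.005], [0, 0, 0, 0, 0, 0, 0.005], [0, 0, 0, 0, 0, 0, 0.005], [0, 0, 0, 0, 0, 0, 0.005], [0, 0, 0, 0, 0, 0, 0.005], [0, 0, 0, 0, 0, 0, 0.005]],
  ],
  squeeze=60,
)

```text
t: 21.73
tool_pos: [0.5163, 0.0322, 0.1223]
tool_rot: [1.267, 1.171, -1.273]
contact_force: [-0.5, -0.9, -1.6]
opening: 0.0097
```

Call:
arm_command(
  plan=[
    [[-0.003, 0, 0, 0, 0, 0, 0.005], [-0.003, 0.001, 0, 0, 0, 0, 0.005], [-0.003, 0.001, 0, 0, 0, 0, 0.005], [-0.003, 0.001, 0, 0, 0, 0, 0.005]],
  ],
)

```text
t: 22.07
tool_pos: [0.5164, 0.0322, 0.1232]
tool_rot: [1.265, 1.175, -1.277]
contact_force: [5.8, -0.6, -13.4]
opening: 0.0097
```

Call:
arm_command(
  plan=[
    [[-0.006, 0, 0, 0, 0, 0, 0.005], [-0.005, 0, 0, 0, 0, 0, 0.005], [-0.004, 0.001, 0, 0, 0, 0, 0.005]],
  ],
)

```text
t: 22.32
tool_pos: [0.5165, 0.0321, 0.1235]
tool_rot: [1.268, 1.174, -1.275]
contact_force: [4.4, 0.6, -13.1]
opening: 0.0098
```

Call:
arm_command(
  plan=[
    [[-0.01, 0, 0, 0, 0, 0, 0.005], [-0.01, 0.001, 0, 0, 0, 0, 0.005]],
  ],
)

```text
t: 22.48
tool_pos: [0.5195, 0.0319, 0.1337]
tool_rot: [1.273, 1.168, -1.268]
contact_force: [16.8, -0.2, -22.6]
opening: 0.0099
```

Call:
arm_command(
  plan=[
    [[0, 0.001, 0, 0, 0, 0, 0.005], [0, 0, 0, 0, 0, 0, 0.005]],
  ],
)

```text
t: 22.65
tool_pos: [0.5198, 0.0319, 0.1343]
tool_rot: [1.272, 1.171, -1.271]
contact_force: [0.6, -0.4, -6.1]
opening: 0.0096
```

```bash
python3 - <<'E'
from h import *
get_image('side');marks('side',['lid_handle']);get_image('wrist');marks('wrist',['lid_handle'])
togo((.5283,.0315,.1542),-4.5)
E
```

```text
side lid_handle [([0.515, 0.03, 0.149], 0.59), ([0.776, -0.092, -0.004], 0.3)]
wrist lid_handle [([0.523, 0.037, 0.147], 0.97)]
pos [0.5198 0.0319 0.1342] shift [-0.02    0.0084 -0.0003] turn [-0.32 -0.1   0.05] F [-0.5  0.  -3.7] open 0.0094 t 22.85
```

The seal has broken and the lid is up about 12 mm under control. Next I raise about 20 mm more along the arc.

Call:
arm_command(
  plan=[
    [[-0.006, 0.002, 0, 0, 0, 0, 0.005], [-0.006, 0.002, 0, 0, 0, 0, 0.005], [-0.005, 0.002, 0, 0, 0, 0, 0.005], [-0.003, 0.001, 0, 0, 0, 0, 0.005], [0, 0, 0, 0, 0, 0, 0.005], [0, 0, 0, 0, 0, 0, 0.005]],
  ],
)

```text
t: 23.35
tool_pos: [0.5248, 0.0316, 0.1477]
tool_rot: [1.27, 1.175, -1.275]
contact_force: [1.8, 1.0, -7.1]
opening: 0.0098
```

```bash
python3 - <<'E'
from h import *
get_image('wrist');marks('wrist',['lid_handle'])
togo((.5283,.0315,.1542),-4.5)
E
```

```text
wrist lid_handle []
pos [0.525  0.0316 0.1479] shift [-0.0063  0.0033 -0.0002] turn [-0.34 -0.16  0.35] F [ 2.7 -0.1 -6.2] open 0.0099 t 23.45
```

Call:
arm_command(
  plan=[
    [[-0.004, 0.002, 0, 0, 0, 0, 0.005], [-0.004, 0.002, 0, 0, 0, 0, 0.005], [0, 0, 0, 0, 0, 0, 0.005], [0, 0, 0, 0, 0, 0, 0.005], [0, 0, 0, 0, 0, 0, 0.005], [0, 0, 0, 0, 0, 0, 0.005], [0, 0, 0, 0, 0, 0, 0.005], [0, 0, 0, 0, 0, 0, 0.005]],
  ],
)

```text
t: 24.12
tool_pos: [0.5306, 0.0312, 0.16]
tool_rot: [1.272, 1.172, -1.271]
contact_force: [2.0, -0.0, -5.4]
opening: 0.0098
```

```bash
python3 - <<'E'
from h import *
im=get_image('side');marks('side',['lid_handle','vial_center','jar_center','tray_vial','tray_jar','tip_box','beaker','sample_pot','marker'])
save(im,'s9.png')
get_image('wrist');marks('wrist',['lid_handle'])
get_image('scene');marks('scene',['lid_handle','vial_center','jar_center'])
togo((.5283,.0315,.1542),-4.5)
E
```

```text
side lid_handle [([0.676, 0.02, 0.096], 0.71), ([0.526, 0.031, 0.174], 0.67)]
side vial_center [([0.423, -0.358, 0.041], 0.57)]
side jar_center [([0.442, 0.353, 0.031], 0.65), ([0.473, 0.344, 0.003], 0.58), ([0.7, 0.315, 0.0], 0.21)]
side tray_vial [([0.51, -0.334, 0.003], 0.73)]
side tray_jar [([0.523, 0.349, 0.006], 0.89)]
side tip_box [([0.749, -0.29, 0.002], 0.83), ([0.578, 0.03, 0.002], 0.65)]
side beaker [([0.701, 0.317, 0.003], 0.68)]
side sample_pot [([0.337, 0.204, -0.001], 0.66)]
side marker [([0.774, -0.092, -0.004], 0.91), ([0.578, 0.029, -0.001], 0.62), ([0.748, -0.291, -0.001], 0.41)]
wrist lid_handle [([0.537, 0.035, 0.169], 0.58)]
scene lid_handle [([0.533, 0.035, 0.172], 0.76)]
scene vial_center [([0.433, -0.36, 0.037], 0.76), ([0.529, 0.347, 0.005], 0.71)]
scene jar_center [([0.443, 0.352, 0.027], 0.58)]
pos [0.5306 0.0313 0.16  ] shift [ 0.0058 -0.0023 -0.    ] turn [-0.31 -0.16  0.14] F [ 2.5  0.5 -4.9] open 0.0095 t 24.9167
```

View pics/s9.png

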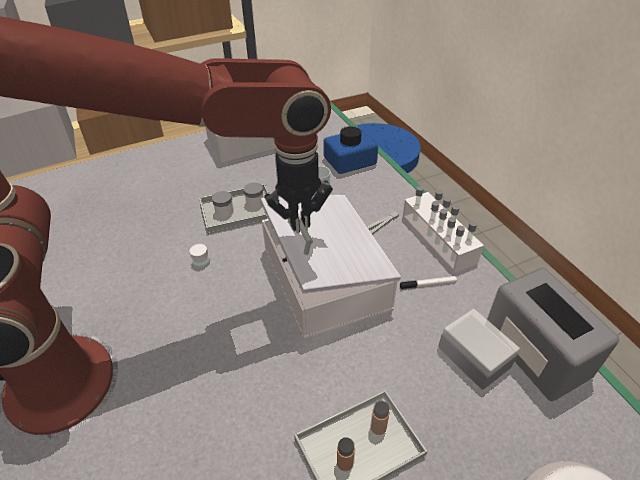

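The lid is held ajar, with the bar about 36–37 mm up. That is roughly 0.23 rad, well inside 0.10–0.30. Both vials and both jars stand upright, so I'm handing in.

```bash
python3 - <<'E'
from h import *
finish_job(); togo((.53,.031,.16),-4.5)
E
```

```text
the job is handed in; nothing more can be done
the job is handed in; nothing more can be done
```

I finished the task and handed the job in at about t = 25 s of the 64 s allowed; the hand-in reports no verdict.

- **Vial and jar:** the vial stands upright in the free half of the vial tray and the jar in the free half of the jar tray, both let go. The last pictures and network readings agree: vial centre z about 0.04 m, jar centre z about 0.03 m.
- **Lid:** I gripped the handle at 60 N and broke the seal without a jump. The bar is held about 36–37 mm above its shut height, so the lid is at about 0.23 rad. The front edge is then about 46 mm up, slightly over the 40 mm asked for but well inside the allowed range. The arm was still and the load at the wrist was a steady 5 N or so.
- **Bystanders:** the tray vial, tray jar, beaker, tip box, sample pot and marker read within about 6 mm of their starting places. The forceps were not re-measured, but in the last side picture they looked unmoved.

**Checks that failed or disagreed:**
- The last three camera readings of the handle's height differed by about 5 mm (0.169–0.174 m).
- Some network reports were false and I set them aside, for example a second "lid_handle" on the lid's far side.
- The finger opening on the 12 mm bar read 9.5–9.9 mm.
- Setting the vial down gave a brief 22 N on the tray floor, and my first move over the jar went about 16 mm off centre. I corrected that before gripping, with nothing disturbed.

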